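# Fit the sprung divider into the cutlery drawer

## Robot

A 6-joint arm with a two-finger parallel gripper is mounted at the origin on the work surface. World frame = base frame: x ahead of the robot, y to its left, z up, the work surface at z = 0. Lengths are in m, angles in degrees, forces in N, time in s.
With the tool pointing down it reaches from about 0.4 to 0.825 m from the base axis. Payload 7 kg.
Tool frame: the origin (TCP) lies midway between the tips of the shut fingers; the grasp point (between the pads) lies ctrl.tcp_to_grasp behind it (ctrl.tcp_to_grasp is the distance from the TCP to the grasp point, in m); z points along the fingers, y is the line along which they close (so a half turn about z gives the same grasp; the last joint's range is limited). The gripper opens to 88 mm and grips with 3 to 60 N. Pads are 19 mm wide; open, the fingers measure 130 mm over their backs; the gripper's body (78 mm by 193 mm) begins 47 mm behind the grasp point.
Start: joints at [81.194, 20.546, 0.682, 0, -70.136, -16.507], TCP at [0.289, 0.61, 0.227] pointing down, gripper open.
Joint ranges: [-176.03, 176.03], [-82.01, 121.73], [-58.28, 71.71], [-173.87, 95.51], [-174.79, -0.11], [-173.66, 173.66]. Speed limits (degrees/s): [136.94, 136.94, 172.46, 180, 180, 180].

## Interface

Orientations are given as [roll, pitch, yaw] about the fixed x, y, z axes, in that order (R = Rz(yaw) Ry(pitch) Rx(roll)).
In Python, from plant import ctrl, imaging, close_job gives the robot as it stands.
- The arm moves only by the shell command python3 -m crank 'ROWS'. ROWS is JSON, a list of rows, each a list of 3 entries, a list of its own where there are three numbers: the shift along the world's x, y, z in m, then the turn, a rotation vector about the world's x, y, z in degrees, then the opening, from -1 (shut) to 1 (fully open), so that 0 is half open. A call has 1 to 12 rows; each row shifts and turns the commanded pose from where the row before left it; what a row does not reach is not made up. A row lasts 1/10 s, in which the tool goes at most 50 mm and 8.59 degrees, less where a joint would pass 70% of its speed; a pose out of reach is approached as far as the arm can. A call is refused whole if a number of a shift passes 0.05 or a number of a turn 8.59, either way. A call with a gripper value outside its range is refused whole. The fingers move at their own pace and stop on an object; the grip force is fixed at half the most. Time passes only in rows, so rows that do not move let the fingers close. It gives the time, the measured TCP pose, the force, the opening and the grip force at its end, in the units of the state.
- ctrl.get_obs(): the state, without advancing time (a new reading comes with each control period).
- imaging.snapshot(name): name is "side" or "top"; returns (picture, depth): 480x640x3 uint8, blue, green, red; 480x640 float32, m along the optical axis (not along the pixel's ray), 0 where there is no reading.
- imaging.camera_model(name): a dict with "mtx" (3x3 intrinsics, pixels), "R" (3x3) and "t" (3): a world point X has camera coordinates R X + t. Camera axes: x right, y down, z forward; pixel columns grow to the right and rows downward; lengths in m; the calibration is good to about 2 mm. A picture is of the moment at which its call begins. camera_model takes no time and is no camera call.
- close_job(): hands the job in; it is judged then, once.
The state is a dict: "clock": time; "joint_pos": joint angles; "qvel": joint speeds; "tau": joint torques, N m; "tool_pos": TCP position; "orientation": TCP orientation; "force": force on the tool from outside, world axes, zero at the start; "moment": the same for the moment, N m; "opening": finger opening in m; "gripper_force": force on a finger pad.
Only numpy, scipy, OpenCV 4.12 (cv2) and the standard library are available. Lean on these libraries where they do the work, as an engineer would, in place of code of your own. Each camera call takes 0.05 s, during which the arm holds its last target. There are 200 camera calls.

## Task

The cutlery drawer has been lifted out onto the worktop. Fit the loose spring-ended divider across it, upright, in the middle pair of slots, with both its tongues fully home in the slots as on the divider already fitted, and let go of it. Ease it in: do not force it, ram the spring against its stop or let it snap home out of the hand, and leave the spoon and the salt and pepper shakers where they are.

Things in the scene. Friction and masses are not known exactly. Their poses are not given: they have to be found in the camera images.
- drawer: White drawer box fixed to the worktop. Origin: middle of its underside. x runs from the 140 mm tall front panel (-x) to the back, y across, z up. Inside 360 mm (x) by 240 mm (y); floor top z = 10, rim z = 80; sides 18 mm thick. Grey rails inside both sides have blind slots at x = -100, 0, 100 mm, a black mark on the rim above each. The pair at -100 holds an identical divider, fixed.
- slot_left (a point): Centre of the mouth of the middle slot (x = 0) in the drawer's +y side, on the inner face, 51 mm above the underside. Axes as the drawer's. Every slot is a pocket 14 mm wide (x), from z = 36 to 66 mm, closed above and below, 10 mm deep, black at the back; this one goes in towards +y. Slot bottoms of a pair are 260 mm apart.
- slot_right (a point): Centre of the mouth of the middle slot in the drawer's -y side, its twin, facing slot_left; the pocket goes 10 mm in towards -y. Axes as the drawer's. The rails are soft plastic and mark if the divider presses on the drawer with more than 30 N in all (its contact forces added up).
- divider: Loose pale wooden divider, about 170 g, standing on its long edge on the worktop: board 219 mm long (x), 16 thick (y), 56 high (z). Origin: middle of the board's underside. A tongue at each end: fixed blue at -x, sprung orange at +x, both 10 mm thick, 24 mm high, centred 32 mm above the lower edge, tips half-round seen from above. 266 mm overall when free, 244 pressed solid. Fits either way round.
- fixed_tip (a point): End of the fixed blue tongue, at its mid height; it sticks out 9 mm from the board. Axes as the divider's. When the sprung tongue stands on the bottom of its slot, the spring must be pressed 16 mm or more to bring this tip inside the facing side.
- sprung_tip (a point): End of the sprung orange tongue, at its mid height; it moves with the tongue. It sticks out 38 mm when free and slides straight into the board by 22 mm, then stops solid. Spring: 4 N at first touch and 0.65 N more per mm: 8 N seated (6 mm), 14.4 N at 16 mm, 18.3 N at the stop. Axes as the divider's.
- salt: Salt shaker, white ceramic, waisted, 44 mm across, 122 mm tall, standing on the worktop. Origin: centre of its underside.
- pepper: Pepper shaker, dark wood, same shape and size as the salt. Origin: centre of its underside.
- spoon: Spoon with a steel bowl and wooden handle, 170 mm long, lying across the drawer floor between the front panel and the fitted divider. Origin: its middle, underside.

How it is judged (in metres and radians):
At the end, for the whole second after the job is handed in: The divider spans the drawer in the middle pair of slots, either way round: its fixed and its sprung tongue are each at least 5 mm deep in a middle slot (tips within 6 mm of the slot's centre along the drawer and 8 mm in height), the board is upright within 0.15 rad, at rest and released (((y of fixed_tip in the frame of slot_left between 0.005 and 0.013 m and x of fixed_tip in the frame of slot_left between -0.006 and 0.006 m and z of fixed_tip in the frame of slot_left between -0.008 and 0.008 m and y of sprung_tip in the frame of slot_right between -0.013 and -0.005 m and x of sprung_tip in the frame of slot_right between -0.006 and 0.006 m and z of sprung_tip in the frame of slot_right between -0.008 and 0.008 m) or (y of fixed_tip in the frame of slot_right between -0.013 and -0.005 m and x of fixed_tip in the frame of slot_right between -0.006 and 0.006 m and z of fixed_tip in the frame of slot_right between -0.008 and 0.008 m and y of sprung_tip in the frame of slot_left between 0.005 and 0.013 m and x of sprung_tip in the frame of slot_left between -0.006 and 0.006 m and z of sprung_tip in the frame of slot_left between -0.008 and 0.008 m)) and angle between divider's own z axis and vertical below 0.15 rad and linear speed of divider below 0.02 m/s); the robot touches nothing.
It fails at once if the divider and the drawer press on each other with more than 30 N (spring jammed solid or divider forced) (contact force between divider and drawer above 30 N).
It fails at once if the salt or pepper shaker is moved more than 25 mm (distance of any of salt, pepper from where it was at the start of the episode above 0.025 m).
It fails at once if the spoon is moved more than 30 mm (distance of spoon from where it was at the start of the episode above 0.03 m).
It also fails if it takes over 72 s, if anything falls off the work surface, if the arm or the gripper's body presses on something with over 40 N, if the wrist force passes 120 N, or if a joint passes its speed limit or range.

## Working session

There is one attempt and no reset: what is moved stays moved. The work goes in short steps, Python scripts to look and compute and a shell command to move; the robot and the scene stay as the last step left them, time stands still between calls to the robot, and variables do not carry over. Pictures are saved under pics/ and viewed, at most 10 in all, crops included, and the job is handed in when it is done.

```bash
ls; mkdir -p pics
python3 - <<'E'
from plant import ctrl, imaging
import cv2
print(ctrl.get_obs(), ctrl.tcp_to_grasp)
import numpy as np
for n in("side","top"):
    p,d=imaging.snapshot(n); cv2.imwrite(f"pics/{n}0.png",p); np.savez(f"pics/{n}0.npz",p=p,d=d)
    print(n,imaging.camera_model(n))
E
```

```text
pics
{'clock': 0.0, 'joint_pos': array([ 8.11918548e+01,  2.05911803e+01,  6.35772041e-01, -2.00160287e-02,
       -7.01368147e+01, -1.65084297e+01]), 'qvel': array([-0.01265903,  0.01134339,  0.05895842,  0.07327555,  0.03976015,
       -0.01830993]), 'tau': array([ 1.12585494e-03, -5.82714951e+01,  2.93047857e+01,  6.99664369e+00,
        6.93904716e-03, -1.66024356e-04]), 'tool_pos': array([0.28844431, 0.60973711, 0.22564108]), 'orientation': array([ 1.79906231e+02, -8.16738336e-03, -2.53233843e+01]), 'force': array([ 0.21894629, -0.13761045, -0.45745689]), 'moment': array([ 0.02970397, -0.01804352,  0.03398842]), 'gripper_force': 0.0, 'opening': 0.08767502316105426} 0.0188
side {'mtx': array([[453.30361399,   0.        , 312.84275197],
       [  0.        , 453.30361399, 234.88758077],
       [  0.        ,   0.        ,   1.        ]]), 'R': array([[ 0.74414736, -0.66777324,  0.01798911],
       [-0.42346351, -0.49238054, -0.76042097],
       [ 0.51664627,  0.55824753, -0.64918128]]), 't': array([-0.47065876,  0.22231792,  0.75997102])}
top {'mtx': array([[556.77302213,   0.        , 318.78111694],
       [  0.        , 556.77302213, 239.50358107],
       [  0.        ,   0.        ,   1.        ]]), 'R': array([[-0.02373757, -0.99970879, -0.00434368],
       [-0.99346673,  0.02407405, -0.11155404],
       [ 0.11162612,  0.00166728, -0.99374888]]), 't': array([-0.10401373,  0.55121823,  1.51382657])}
```

View pics/top0.png

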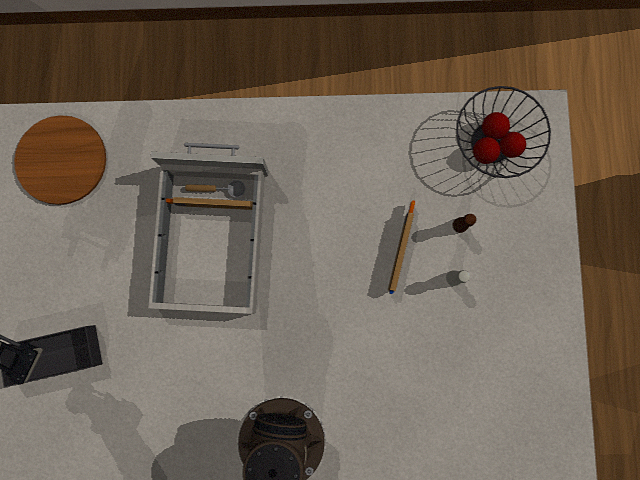

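View pics/side0.png

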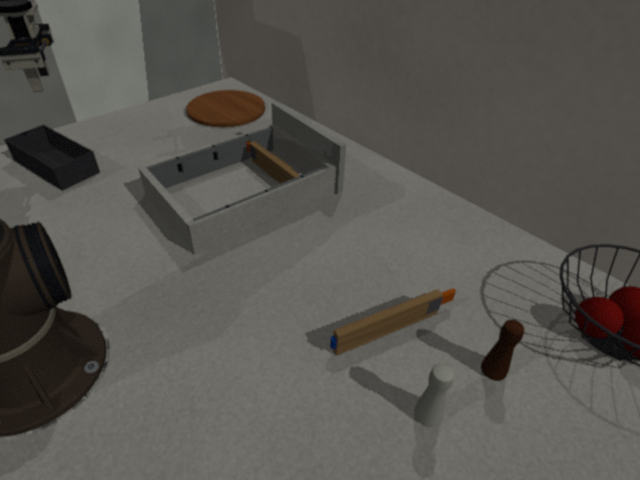

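The top view has the drawer upper left, with its front panel away from the robot and middle rim marks near (160,236) and (250,236). The loose divider's orange end is at (411,206) and its blue end at (391,291). The shakers are at (460,224) and (455,276). The side view shows the same layout, with the divider running from (334,343) to (450,296). Next I extract blobs.

```bash
cat > h.py <<'E'
import numpy as np, cv2
from plant import ctrl, imaging
CM={n:imaging.camera_model(n) for n in("side","top")}
def ray(n,uv):
    c=CM[n]; d=c["R"].T@np.linalg.solve(c["mtx"],[uv[0],uv[1],1]); return -c["R"].T@c["t"],d
def onz(n,uv,z):
    o,d=ray(n,uv); return o+d*(z-o[2])/d[2]
def tri(a,b):   # top uv, side uv -> point, gap
    o1,d1=ray("top",a);o2,d2=ray("side",b)
    s=np.linalg.lstsq(np.c_[d1,-d2],o2-o1,rcond=None)[0]
    p,q=o1+s[0]*d1,o2+s[1]*d2; return (p+q)/2,np.linalg.norm(p-q)
def proj(n,X):
    c=CM[n]; x=c["mtx"]@(c["R"]@np.array(X)+c["t"]); return x[:2]/x[2]
def blobs(p,lo,hi,roi=None,mn=4):
    m=cv2.inRange(cv2.cvtColor(p,cv2.COLOR_BGR2HSV),np.array(lo),np.array(hi))
    if roi: z=np.zeros_like(m); x0,y0,x1,y1=roi; z[y0:y1,x0:x1]=255; m&=z
    n,l,s,c=cv2.connectedComponentsWithStats(m)
    return [(c[i].round(2).tolist(),s[i].tolist()) for i in range(1,n) if s[i][4]>=mn], m
E
python3 - <<'E'
from h import *
P={n:np.load(f"pics/{n}0.npz") for n in("side","top")}
R={"top":[370,180,430,310],"side":[320,280,465,360]}
for n in P:
    p=P[n]["p"]
    print(n,"blue",blobs(p,(105,120,40),(130,255,255),R[n])[0])
    print(n,"orange",blobs(p,(2,190,120),(12,255,255),R[n])[0])
    b,m=blobs(p,(10,90,60),(25,230,255),R[n],50); print(n,"wood",b, cv2.minAreaRect(cv2.findNonZero(m)))
print("top dark",blobs(P["top"]["p"],(0,0,0),(180,255,45),[145,172,270,312],3)[0])
print("side dark",blobs(P["side"]["p"],(0,0,0),(180,255,45),[140,120,345,260],3)[0])
big=cv2.resize(P["top"]["p"][150:320,140:275],None,fx=3.5,fy=3.5,interpolation=cv2.INTER_CUBIC)
b2=cv2.resize(P["side"]["p"][120:250,135:350],None,fx=3,fy=3,interpolation=cv2.INTER_CUBIC)[:, :]
H=max(big.shape[0],b2.shape[0]); c=np.zeros((H,big.shape[1]+0,3),np.uint8)
cv2.imwrite("pics/c_top.png",big); cv2.imwrite("pics/c_side.png",b2)
E
```

```text
side blue [([333.05, 342.1], [331, 336, 6, 13, 61])]
side orange []
side wood [([386.25, 321.01], [334, 288, 122, 67, 2502])] ((394.2188720703125, 317.674560546875), (24.041629791259766, 133.48001098632812), 67.61986541748047)
top blue [([391.36, 291.91], [390, 291, 4, 3, 11])]
top orange [([413.0, 201.4], [412, 201, 3, 2, 5]), ([411.36, 207.82], [410, 204, 4, 9, 22])]
top wood [([401.45, 251.46], [390, 212, 24, 79, 455])] ((402.2059631347656, 244.67649841308594), (8.00367546081543, 92.40605926513672), 14.03624439239502)
top dark [([170.64, 176.67], [168, 172, 6, 13, 39]), ([264.88, 173.12], [264, 172, 3, 3, 8]), ([233.83, 182.5], [229, 181, 12, 5, 18]), ([242.0, 184.0], [241, 183, 3, 3, 4]), ([240.67, 187.0], [240, 186, 2, 3, 3]), ([243.17, 188.83], [243, 187, 2, 5, 6]), ([234.89, 193.0], [234, 191, 4, 5, 9]), ([239.88, 193.62], [238, 192, 5, 4, 8]), ([163.0, 198.5], [162, 198, 3, 2, 6]), ([168.77, 206.45], [167, 202, 4, 11, 31]), ([209.3, 205.47], [173, 203, 79, 6, 194]), ([254.12, 202.88], [253, 202, 3, 3, 8]), ([159.88, 234.75], [158, 234, 4, 3, 8]), ([163.75, 234.25], [163, 234,
[... 307 characters left out ...]
2, 3]), ([264.8, 163.91], [241, 145, 51, 38, 679]), ([286.67, 146.0], [286, 145, 2, 3, 3]), ([289.25, 146.5], [289, 145, 2, 4, 4]), ([333.53, 154.99], [324, 144, 16, 24, 160]), ([291.91, 150.0], [289, 148, 7, 5, 11]), ([300.0, 149.33], [299, 149, 3, 2, 3]), ([215.17, 155.23], [212, 151, 7, 9, 48]), ([296.33, 150.33], [296, 150, 2, 2, 3]), ([301.4, 154.0], [301, 152, 2, 5, 5]), ([289.12, 157.75], [287, 156, 4, 5, 8]), ([293.0, 158.75], [292, 158, 3, 2, 4]), ([306.0, 160.0], [305, 160, 3, 1, 3]), ([179.78, 167.53], [176, 163, 8, 10, 58]), ([337.0, 171.5], [337, 169, 1, 6, 6]), ([336.0, 186.0], [336, 182, 1, 9, 9]), ([266.33, 190.33], [266, 190, 2, 2, 3]), ([227.0, 206.0], [226, 206, 3, 1, 3])]
```

View pics/c_top.png

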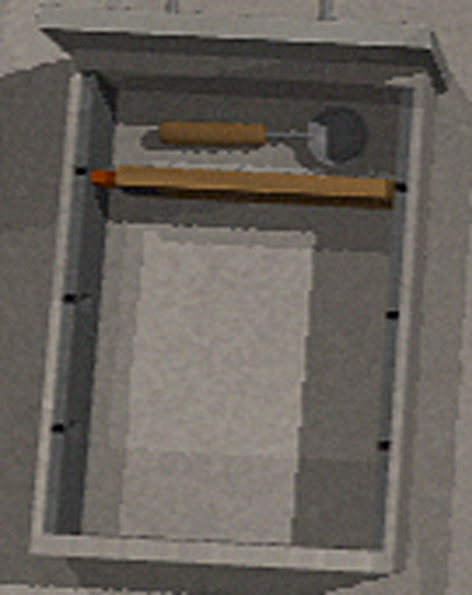

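View pics/c_side.png

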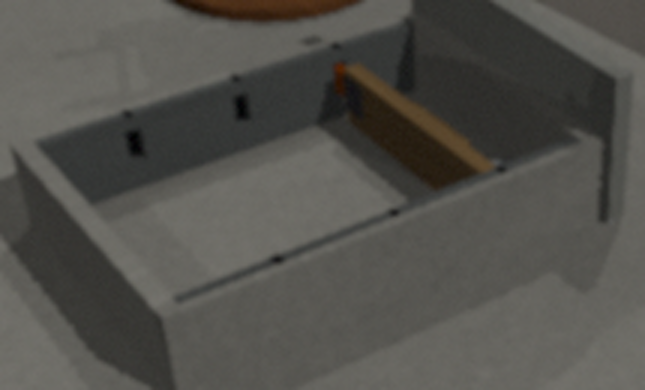

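The crops show the middle rim marks at about (159.9,234.8) and (251.7,239.6) in the top view, and at (213.7,145.7) and (266.3,190.7) in the side view. The left middle slot is at (215.2,155.2) in the side view.

Run:
```python
from h import *
L,gl=tri((159.9,234.8),(213.7,145.7)); Rr,gr=tri((251.7,239.6),(266.3,190.5))
print("marks",L.round(4),gl.round(4),Rr.round(4),gr.round(4),np.linalg.norm(L-Rr))
top=[onz("top",u,.08) for u in [(163,198.5),(159.9,234.8),(156.6,271.9),(254.1,202.9),(251.7,239.6),(249.1,276.9)]]
T=np.array(top)[:,:2]; print(T.round(4)); 
print("mid",(T[1]+T[4])/2,"centre",T.mean(0),"yaw across",np.degrees(np.arctan2(*(T[:3].mean(0)-T[3:].mean(0))[::-1])),"yaw along",np.degrees(np.arctan2(*((T[0]-T[2]+T[3]-T[5]))[::-1])), np.linalg.norm(T[1]-T[4]),np.linalg.norm(T[0]-T[2]))
b,g=tri((391.36,291.9),(333.05,342.1)); print("blue",b.round(4),g.round(4))
p=np.load("pics/top0.npz")["p"]; 
_,m=blobs(p,(10,90,60),(25,230,255),[370,180,430,310],50)
pts=cv2.findNonZero(m)[:,0].astype(float); W=np.array([onz("top",u,.056)[:2] for u in pts]).astype(np.float32)
r=cv2.minAreaRect(W); print("board",r, cv2.boxPoints(r).round(4).tolist())
v=cv2.fitLine(W,cv2.DIST_L2,0,.01,.01).ravel(); print("line",v,np.degrees(np.arctan2(v[1],v[0])))
for u in[(411.4,204.5),(391.4,292.5)]: print(onz("top",u,.032))
d=np.load("pics/top0.npz")["d"]
for u in [(402,245),(400,255),(404,240),(420,250)]: 
    o,dd=ray("top",u); print(u,(o+dd*d[u[1],u[0]]).round(4))
_,ms=blobs(np.load("pics/side0.npz")["p"],(10,90,60),(25,230,255),[320,280,465,360],50)
hull=cv2.approxPolyDP(cv2.convexHull(cv2.findNonZero(ms)),4,True)[:,0]; print(hull.tolist())
for n,z,r in (("pepper",.12,(468,222)),("salt",.12,(463,277))): print(n,onz("top",r,z))
```

```text
marks [0.5653 0.3101 0.0803] 0.0018 [0.5467 0.0633 0.0792] 0.0013 0.24750180733287871
[[0.665  0.3022]
 [0.5661 0.3098]
 [0.4665 0.3178]
 [0.6469 0.0553]
 [0.5471 0.0629]
 [0.4472 0.0708]]
mid [0.55661384 0.18631121] centre [0.55647872 0.18645193] yaw across 85.64721256646126 yaw along -4.465716413665245 0.24764887242352046 0.19918820470311752
blue [ 0.3986 -0.3121  0.033 ] 0.0013
board ((0.5271543264389038, -0.3444417119026184), (0.021562278270721436, 0.25383538007736206), 73.73915100097656) [[0.40230000019073486, -0.31929999589920044], [0.6460000276565552, -0.3903000056743622], [0.6520000100135803, -0.36959999799728394], [0.4083000123500824, -0.2985999882221222]]
line [ 0.96258473 -0.27098086  0.5095899  -0.34171644] -15.722642
[ 0.64036478 -0.37778387  0.032     ]
[ 0.3974772  -0.31269589  0.032     ]
(402, 245) [ 0.5255 -0.3439  0.0527]
(400, 255) [ 0.4982 -0.3374  0.0529]
(404, 240) [ 0.539  -0.3499  0.053 ]
(420, 250) [ 0.5154 -0.4021 -0.0011]
[[455, 290], [435, 313], [337, 354], [334, 330], [436, 290]]
pepper [ 0.57516786 -0.50907173  0.12      ]
salt [ 0.43178392 -0.48843253  0.12      ]
```

```bash
python3 -m crank '[[[0.018,-0.0395,0],[0,0,0.42],1],[[0.018,-0.0395,0],[0,0,0.42],1],[[0.018,-0.0395,0],[0,0,0.42],1],[[0.018,-0.0395,0],[0,0,0.42],1],[[0.018,-0.0395,0],[0,0,0.42],1],[[0.018,-0.0395,0],[0,0,0.42],1],[[0.018,-0.0395,0],[0,0,0.42],1],[[0.018,-0.0395,0],[0,0,0.42],1],[[0.018,-0.0395,0],[0,0,0.42],1],[[0.018,-0.0395,0],[0,0,0.42],1],[[0.018,-0.0395,0],[0,0,0.42],1],[[0.018,-0.0395,0],[0,0,0.42],1]]'; python3 -m crank '[[[0,-0.0395,0],[0,0,0.42],1],[[0,-0.0395,0],[0,0,0.42],1],[[0,-0.0395,0],[0,0,0.42],1],[[0,-0.0395,0],[0,0,0.42],1],[[0,-0.0395,0],[0,0,0.42],1],[[0,-0.0395,0],[0,0,0.42],1],[[0,-0.0395,0],[0,0,0.42],1],[[0,-0.0395,0],[0,0,0.42],1],[[0,-0.0395,0],[0,0,0.42],1],[[0,-0.0395,0],[0,0,0.42],1],[[0,-0.0395,0],[0,0,0.42],1],[[0,-0.0395,0],[0,0,0.42],1]]'
```

```text
clock: 1.3
tool_pos: [0.5048, 0.1344, 0.2265]
orientation: [-180.0, 0.0, -20.2]
force: [0.8, 0.1, -0.3]
opening: 0.0877
gripper_force: 0.0
clock: 2.5
tool_pos: [0.5042, -0.3394, 0.2262]
orientation: [-180.0, 0.0, -15.2]
force: [1.1, 0.4, 0.4]
opening: 0.0879
gripper_force: 0.0
```

```bash
python3 -m crank '[[[0.005,-0.003,-0.035],[0,0,0],1],[[0,0,-0.035],[0,0,0],1],[[0,0,-0.035],[0,0,0],1],[[0,0,-0.035],[0,0,0],1],[[0,0,-0.03],[0,0,0],1],[[0,0,-0.025],[0,0,0],1],[[0,0,-0.0165],[0,0,0],1],[[0,0,0],[0,0,0],1]]'; python3 -m crank '[[[0,0,0],[0,0,0],-0.3],[[0,0,0],[0,0,0],-0.6],[[0,0,0],[0,0,0],-1],[[0,0,0],[0,0,0],-1],[[0,0,0],[0,0,0],-1],[[0,0,0],[0,0,0],-1],[[0,0,0],[0,0,0],-1],[[0,0,0],[0,0,0],-1]]'
```

```text
clock: 3.3
tool_pos: [0.5075, -0.3401, 0.0121]
orientation: [-180.0, 0.3, -15.3]
force: [-0.5, -0.1, 0.7]
opening: 0.0875
gripper_force: 0.0
clock: 4.1
tool_pos: [0.5096, -0.3408, 0.0151]
orientation: [-180.0, 0.0, -15.2]
force: [-0.4, -0.5, 0.6]
opening: 0.0291
gripper_force: 0.0
```

```bash
python3 -m crank '[[[0,0,0],[0,0,0],-1],[[0,0,0],[0,0,0],-1],[[0,0,0],[0,0,0],-1],[[0,0,0],[0,0,0],-1],[[0,0,0],[0,0,0],-1]]'; python3 -m crank '[[[0,0,0.02],[0,0,0],-1],[[0,0,0.025],[0,0,0],-1],[[0,0,0.03],[0,0,0],-1],[[0,0,0.03],[0,0,0],-1],[[0,0,0.03],[0,0,0],-1],[[0,0,0.03],[0,0,0],-1],[[0,0,0.02],[0,0,0],-1],[[0,0,0],[0,0,0],-1]]'
```

```text
clock: 4.6
tool_pos: [0.5096, -0.3409, 0.0151]
orientation: [180.0, -0.0, -15.2]
force: [0.1, -1.3, -0.1]
opening: 0.0162
gripper_force: 30.0
clock: 5.4
tool_pos: [0.511, -0.3413, 0.2032]
orientation: [180.0, -0.3, -15.2]
force: [0.5, -0.9, -1.8]
opening: 0.0162
gripper_force: 30.0
```

```bash
python3 -m crank '[[[0,0.02,0],[0,0,-2],-1],[[-0.002,0.04,0],[0,0,-3.5],-1],[[-0.002,0.042,0],[0,0,-3.5],-1],[[-0.003,0.042,0],[0,0,-3.5],-1],[[-0.003,0.042,0],[0,0,-3.5],-1],[[-0.003,0.042,0],[0,0,-3.5],-1],[[-0.003,0.042,0],[0,0,-3.5],-1],[[-0.003,0.042,0],[0,0,-3.5],-1],[[-0.003,0.042,0],[0,0,-3.5],-1],[[-0.003,0.042,0],[0,0,-3.5],-1],[[-0.003,0.042,0],[0,0,-3.5],-1],[[-0.002,0.042,0],[0,0,-3.5],-1]]'; python3 -m crank '[[[0,0.04,-0.01],[0,0,-3.5],-1],[[0,0.03,-0.015],[0,0,-3],-1],[[0,0.014,-0.015],[0,0,-2],-1],[[0,0,0],[0,0,0],-1],[[0,0,0],[0,0,0],-1]]'
python3 - <<'E'
from h import *
for n in("side","top"):
    p,d=imaging.snapshot(n); cv2.imwrite(f"pics/{n}1.png",p)
    crop=p[150:320,120:300] if n=="top" else p[80:280,120:360]
    cv2.imwrite(f"pics/{n}1c.png",cv2.resize(crop,None,fx=3,fy=3,interpolation=cv2.INTER_CUBIC))
print(ctrl.get_obs())
E
```

```text
clock: 6.6
tool_pos: [0.4783, 0.1406, 0.1989]
orientation: [179.9, 0.0, -55.9]
force: [1.8, -0.1, -2.2]
opening: 0.0157
gripper_force: 30.0
clock: 7.1
tool_pos: [0.4788, 0.2227, 0.1589]
orientation: [179.8, -0.0, -64.2]
force: [-0.4, -0.9, -2.1]
opening: 0.0156
gripper_force: 30.0
{'clock': 7.2, 'joint_pos': array([ 4.61602858e+01,  9.99011912e+00, -2.31003281e+01,  2.36755867e-03,
       -5.69222913e+01, -2.03872539e+01]), 'qvel': array([-0.43559714, -0.68923304,  0.4294233 ,  0.01692204,  0.01505188,
       -0.12630712]), 'tau': array([ 4.05541789e-01, -4.04697168e+01,  2.66231614e+01,  6.48769185e+00,
        3.05589543e-03,  2.60461333e-03]), 'tool_pos': array([0.47961182, 0.22251203, 0.16013589]), 'orientation': array([ 1.79988750e+02, -6.29695584e-03, -6.42256750e+01]), 'force': array([-0.10833912,  0.16038841, -1.99234927]), 'moment': array([ 0.0377433 , -0.03282068,  0.01487482]), 'gripper_force': 29.976219534873962, 'opening': 0.015924646647346583}
```

View pics/top1c.png

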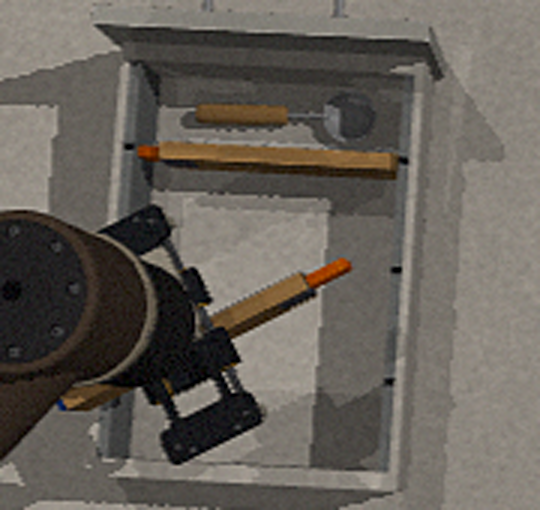

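View pics/side1c.png

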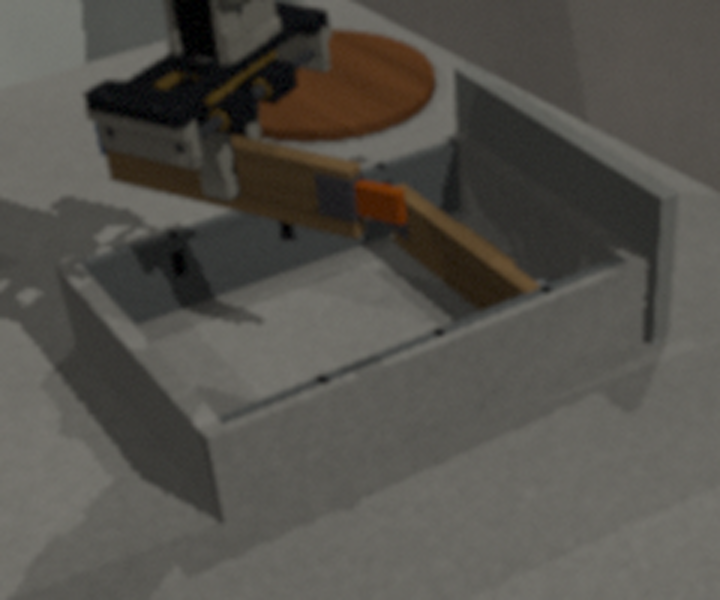

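The top crop shows the orange tip at about pixel (236.7,238) and the blue end at about (141,285), with the board level in the hand. I now work out the offset of the divider in the hand.

Run:
```python
from h import *
o=np.array([.47961,.22251,.16014]); ph=np.radians(-64.2); u=np.array([np.cos(ph),np.sin(ph)]); n=np.array([-u[1],u[0]])
p=cv2.imread("pics/top1.png"); zb=o[2]-.0151
b,m=blobs(p,(3,170,110),(14,255,255),[215,225,245,255]); print(b)
pts=cv2.findNonZero(m)[:,0]
Q=np.array([onz("top",q,zb+.044)[:2]-o[:2] for q in pts]); s=Q@u; print("sprung tip along u",np.sort(s)[-6:].round(4),"lat",(Q@n).mean().round(4))
# both views: orange centroid of blob tip
ps=cv2.imread("pics/side1.png"); b2,ms=blobs(ps,(3,170,90),(14,255,255),[230,130,262,160]); print(b2)
P,g=tri(b[0][0],b2[0][0]); print("centroid tri",P.round(4),g.round(4),"z rel board",P[2]-zb,"along",(P[:2]-o[:2])@u)
bb,mb=blobs(p,(105,110,30),(130,255,255),[130,270,160,300],2);print("blue",bb)
for c,_ in bb: print(((onz("top",c,zb+.04)[:2]-o[:2])@u).round(4))
```

```text
[([228.54, 240.21], [222, 236, 15, 9, 56])]
sprung tip along u [0.1423 0.1434 0.1445 0.1445 0.1456 0.1467] lat -0.0009
[([247.0, 142.4], [239, 140, 16, 6, 42])]
centroid tri [0.5345 0.1076 0.1866] 0.0004 z rel board 0.041595464375126484 along 0.12732739525473324
blue [([140.0, 284.5], [139, 283, 3, 4, 8])]
-0.1164
```

```bash
cat > sched.py <<'E'
import numpy as np
C=np.array([.5570,.1864]); a=np.array([np.cos(np.radians(85.6)),np.sin(np.radians(85.6))]); b=np.array([a[1],-a[0]])
def tcp(th,c,Fa,sep=None,delta=-1):  # mm; F circle centre at Fa along a; returns world tcp (m), yaw
    t=np.radians(th); sep=sep or min(256,(125+Fa)/np.cos(t)); u=-a*np.cos(t)+b*np.sin(t)
    Ba=Fa-113.5*np.cos(t); Bb=c-(sep-113.5)*np.sin(t)
    return C+(a*Ba+b*Bb-delta*u)/1e3, -94.4+th, 256-sep
if __name__=="__main__":
    for th,c,Fa in [(33,1.3,107.3),(28,1.3,112.5),(25,1.3,113),(22,1.3,113),(20,1.3,113),(18,1.1,113),(15,.8,113),(10,.5,113),(5,.2,113),(2,0,113),(0,0,113),(0,0,115),(0,0,117),(0,0,120),(0,0,125)]:
        p,y,cmp=tcp(th,c,Fa); print(th,Fa,p.round(4),y,round(cmp,1))
E
python3 sched.py
```

```text
33 107.3 [0.4823 0.2035] -61.400000000000006 0
28 112.5 [0.4929 0.2028] -66.4 0
25 113 [0.4994 0.2001] -69.4 0
22 113 [0.506  0.1972] -72.4 0
20 113 [0.5114 0.1953] -74.4 2.7
18 113 [0.5166 0.1936] -76.4 5.8
15 113 [0.5239 0.1914] -79.4 9.6
10 113 [0.5355 0.1883] -84.4 14.3
5 113 [0.5463 0.1862] -89.4 17.1
2 113 [0.5526 0.1853] -92.4 17.9
0 113 [0.5569 0.1849] -94.4 18.0
0 115 [0.557  0.1869] -94.4 16.0
0 117 [0.5572 0.1889] -94.4 14.0
0 120 [0.5574 0.1919] -94.4 11.0
0 125 [0.5578 0.1969] -94.4 6.0
```

```bash
python3 -m crank '[[[0.0015,-0.01,0],[0,0,1.4],-1],[[0.0012,-0.009,0],[0,0,1.4],-1],[[0,0,0],[0,0,0],-1],[[0,0,0],[0,0,0],-1]]'; python3 -m crank '[[[0,0,-0.02],[0,0,0],-1],[[0,0,-0.02],[0,0,0],-1],[[0,0,-0.02],[0,0,0],-1],[[0,0,-0.02],[0,0,0],-1],[[0,0,-0.016],[0,0,0],-1],[[0,0,-0.015],[0,0,0],-1],[[0,0,-0.01],[0,0,0],-1],[[0,0,-0.005],[0,0,0],-1],[[0,0,0],[0,0,0],-1],[[0,0,0],[0,0,0],-1]]'
```

```text
clock: 7.6
tool_pos: [0.4826, 0.2037, 0.1607]
orientation: [-179.9, 0.0, -61.5]
force: [0.2, -0.2, -2.1]
opening: 0.0159
gripper_force: 30.0
clock: 8.6
tool_pos: [0.4827, 0.2045, 0.0346]
orientation: [-180.0, 0.0, -61.4]
force: [0.3, 0.1, -2.0]
opening: 0.0163
gripper_force: 30.0
```

```bash
python3 -m crank '[[[0.0034,-0.0004,0],[0,0,-1.7],-1],[[0.0034,-0.0005,0],[0,0,-1.7],-1],[[0.0034,-0.0008,-0.0004],[0,0,-1.6],-1],[[0,0,0],[0,0,0],-1],[[0,0,0],[0,0,0],-1]]'
python3 - <<'E'
from h import *; from sched import a,b,C
p,d=imaging.snapshot("top"); cv2.imwrite("pics/top2.png",p)
ps,d=imaging.snapshot("side"); cv2.imwrite("pics/side2.png",ps)
o=ctrl.get_obs(); print(o["tool_pos"],o["orientation"],o["force"])
x,m=blobs(p,(3,150,90),(14,255,255),[215,215,262,262]); print(x)
zb=o["tool_pos"][2]-.0151
Q=np.array([onz("top",q,zb+.044)[:2]-C for q in cv2.findNonZero(m)[:,0]])
print("tip a",np.sort(Q@a)[:5].round(4)); k=np.argsort(Q@a)[:12]; print("tip b",(Q[k]@b).mean().round(4))
mk=blobs(p,(0,0,0),(180,255,45),[246,232,256,246],3)[0]; print(mk); print("mark b",(onz("top",mk[0][0],.08)[:2]-C)@b)
A=cv2.resize(p[210:280,180:270],None,fx=6,fy=6,interpolation=cv2.INTER_CUBIC); cv2.imwrite("pics/top2c.png",A)
E
```

```text
clock: 9.1
tool_pos: [0.4926, 0.2023, 0.0336]
orientation: [180.0, 0.0, -66.4]
force: [0.8, 0.6, -1.5]
opening: 0.0156
gripper_force: 30.0
[0.49244729 0.20234929 0.03362575] [ 1.79990383e+02 -1.32781560e-03 -6.64322849e+01] [ 0.48139698 -0.96966854 -2.30406111]
[([243.56, 241.98], [238, 238, 12, 9, 43])]
tip a [-0.1146 -0.1144 -0.1142 -0.114  -0.1119]
tip b -0.0006
[([252.0, 239.5], [251, 239, 3, 2, 6])]
mark b -5.7749774751998496e-05
```

View pics/top2c.png

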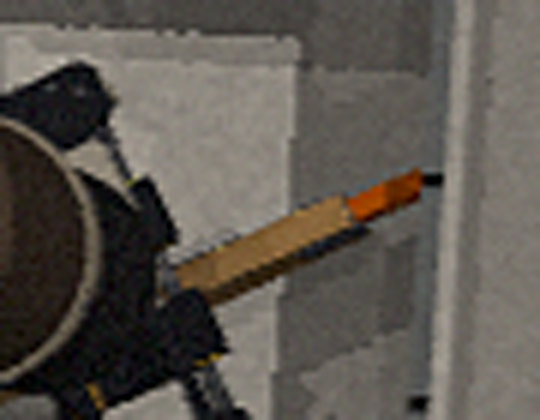

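The top crop shows the orange tip right at the middle slot mark at about (252,239.5), roughly 1–2 mm low towards the robot. I correct that and ease it in.

```bash
python3 -m crank '[[[0.0014,0.0003,0],[0,0,0],-1],[[0.0022,-0.0009,0],[0,0,-1],-1],[[0.0022,-0.0009,0.0002],[0,0,-1],-1],[[0.0022,-0.0009,0.0002],[0,0,-1],-1],[[0,0,0],[0,0,0],-1],[[0,0,0],[0,0,0],-1]]';  python3 -m crank '[[[0.0022,-0.0009,0],[0,0,-1],-1],[[0.0022,-0.001,0],[0,0,-1],-1],[[0,0,0],[0,0,0],-1],[[0,0,0],[0,0,0],-1]]'
```

```text
clock: 9.8
tool_pos: [0.5001, 0.2, 0.0339]
orientation: [180.0, 0.0, -69.5]
force: [-4.1, 1.6, -1.7]
opening: 0.0158
gripper_force: 30.0
clock: 10.2
tool_pos: [0.5046, 0.1975, 0.0338]
orientation: [179.9, -0.0, -71.5]
force: [-2.7, 0.4, -2.4]
opening: 0.0157
gripper_force: 30.0
```

```bash
python3 -m crank '[[[-0.0008,0,0],[0,0,0],-1],[[0,0,0],[0,0,0],-1],[[0,0,0],[0,0,0],-1]]';  python3 -m crank '[[[0.0022,-0.001,0],[0,0,-1],-1],[[0.0013,-0.0005,0],[0,0,-0.5],-1],[[0,0,0],[0,0,0],-1],[[0,0,0],[0,0,0],-1]]'; python3 -c "
from plant import ctrl;o=ctrl.get_obs();print(o['moment'],o['force'])"
```

```text
clock: 10.5
tool_pos: [0.5041, 0.198, 0.0341]
orientation: [180.0, -0.0, -71.4]
force: [-2.0, -0.6, -1.9]
opening: 0.0157
gripper_force: 30.0
clock: 10.9
tool_pos: [0.5079, 0.1973, 0.0342]
orientation: [-180.0, 0.0, -72.9]
force: [-3.6, 3.5, -1.7]
opening: 0.0158
gripper_force: 30.0
[ 1.47513513  1.16514427 -0.27074727] [-3.64041765  3.54852766 -1.68498622]
```

```bash
python3 -m crank '[[[0.002,-0.0008,0],[0,0,-0.9],-1],[[0.0022,-0.0008,0],[0,0,-0.9],-1],[[0.0022,-0.0008,0],[0,0,-0.9],-1],[[0.0021,-0.0006,0],[0,0,-0.8],-1],[[0,0,0],[0,0,0],-1],[[0,0,0],[0,0,0],-1]]'; python3 -c "
from plant import ctrl;o=ctrl.get_obs();print(o['moment'],o['force'],o['tool_pos'])"
```

```text
clock: 11.5
tool_pos: [0.5169, 0.1951, 0.0344]
orientation: [-179.9, 0.1, -76.4]
force: [-3.4, 7.3, -2.2]
opening: 0.0162
gripper_force: 30.0
[ 2.4157087   1.08199182 -0.23248678] [-3.4081181   7.27699348 -2.15577039] [0.51691803 0.1950544  0.03437025]
```

```bash
python3 -m crank '[[[0.0023,-0.0008,0],[0,0,-1],-1],[[0.0023,-0.0008,0],[0,0,-1],-1],[[0.0023,-0.0008,0],[0,0,-1],-1],[[0.0023,-0.0008,0],[0,0,-1],-1],[[0,0,0],[0,0,0],-1]]'; python3 -m crank '[[[0.0023,-0.0008,0],[0,0,-1],-1],[[0.0023,-0.0008,0],[0,0,-1],-1],[[0.0023,-0.0008,0],[0,0,-1],-1],[[0.0023,-0.0008,0],[0,0,-1],-1],[[0,0,0],[0,0,0],-1],[[0,0,0],[0,0,0],-1]]'; python3 -c "
from plant import ctrl;o=ctrl.get_obs();print(o['moment'],o['force'],o['tool_pos'])"
```

```text
clock: 12.0
tool_pos: [0.5268, 0.1928, 0.0346]
orientation: [-179.8, 0.2, -80.4]
force: [-3.1, 9.7, -2.1]
opening: 0.0161
gripper_force: 30.0
clock: 12.6
tool_pos: [0.5363, 0.1903, 0.0348]
orientation: [-179.8, 0.2, -84.4]
force: [-2.8, 12.2, -1.7]
opening: 0.0157
gripper_force: 30.0
[ 4.43947923  1.01293408 -0.20918286] [-2.84578013 12.16469114 -1.71519053] [0.53626255 0.19026966 0.03477998]
```

```bash
python3 -m crank '[[[0,-0.001,0],[0,0,0],-1],[[0,-0.001,0],[0,0,0],-1],[[0.0022,-0.0006,0],[0,0,-1],-1],[[0.0022,-0.0006,0],[0,0,-1],-1],[[0.0022,-0.0005,0],[0,0,-1],-1],[[0.0021,-0.0005,0],[0,0,-1],-1],[[0.0021,-0.0005,0],[0,0,-1],-1],[[0,0,0],[0,0,0],-1],[[0,0,0],[0,0,0],-1]]'; python3 -c "
from plant import ctrl;o=ctrl.get_obs();print(o['moment'],o['force'],o['tool_pos'])"
```

```text
clock: 13.5
tool_pos: [0.5477, 0.1866, 0.035]
orientation: [-179.7, 0.3, -89.4]
force: [-2.0, 14.8, -2.2]
opening: 0.016
gripper_force: 30.0
[ 5.60254541  0.97050603 -0.23353597] [-1.95051037 14.83933999 -2.21816876] [0.54767777 0.18655279 0.03504927]
```

```bash
python3 -m crank '[[[0.0019,-0.0004,-0.0003],[0,0,-1],-1],[[0.0019,-0.0004,-0.0003],[0,0,-1],-1],[[0.0019,-0.0003,0],[0,0,-1],-1],[[0.0018,-0.0003,0],[0,0,-1],-1],[[0.0018,-0.0003,0],[0,0,-1],-1],[[0,0,0],[0,0,0],-1],[[0,0,0],[0,0,0],-1]]'
python3 - <<'E'
from h import *
o=ctrl.get_obs();print(o['moment'],o['force'],o['tool_pos'],o['orientation'])
p,d=imaging.snapshot("top"); s,d=imaging.snapshot("side"); cv2.imwrite("pics/top3.png",p); cv2.imwrite("pics/side3.png",s)
A=cv2.resize(p[190:290,145:265],None,fx=5,fy=5,interpolation=cv2.INTER_CUBIC); cv2.imwrite("pics/top3c.png",A)
E
```

```text
clock: 14.2
tool_pos: [0.558, 0.1855, 0.035]
orientation: [-179.6, 0.4, -94.3]
force: [-0.8, 15.8, -0.7]
opening: 0.016
gripper_force: 30.0
[ 5.77622963  0.27787811 -0.19681798] [-0.81770375 15.78552506 -0.72977697] [0.55795562 0.18545171 0.03499842] [-179.62119849    0.39113388  -94.3335071 ]
```

View pics/top3c.png

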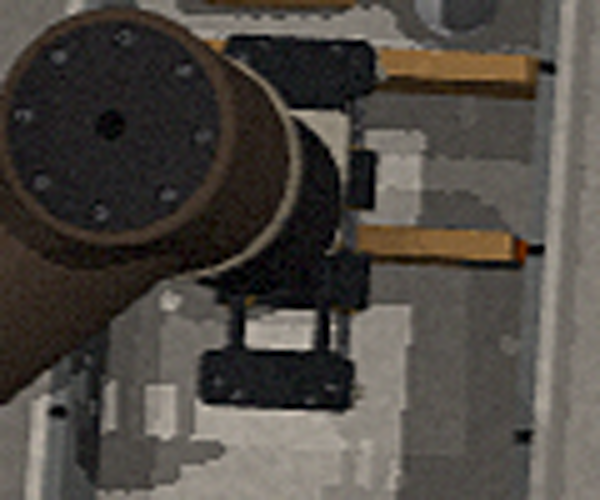

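The top crop shows the divider square across the drawer. The orange tongue is in the slot and in line with the mark near (252,239), with about 18 mm of compression. Now I ease it toward the fixed side.

```bash
python3 -m crank '[[[-0.0007,0.001,0],[0,0,0],-1],[[0,0.001,0],[0,0,0],-1],[[0,0.001,0],[0,0,0],-1],[[0.0002,0.001,0],[0,0,0],-1],[[0.0001,0.001,0],[0,0,0],-1],[[0,0,0],[0,0,0],-1]]'; python3 -m crank '[[[0.0001,0.001,0],[0,0,0],-1],[[0,0.001,0],[0,0,0],-1],[[0.0001,0.001,0],[0,0,0],-1],[[0,0,0],[0,0,0],-1]]'; python3 -c "
from plant import ctrl;o=ctrl.get_obs();print(o['moment'],o['force'],o['tool_pos'])"
```

```text
clock: 14.9
tool_pos: [0.5577, 0.19, 0.035]
orientation: [-179.6, 0.4, -94.3]
force: [1.2, 12.7, -2.6]
opening: 0.0157
gripper_force: 30.0
clock: 15.3
tool_pos: [0.5577, 0.1926, 0.0349]
orientation: [-179.6, 0.3, -94.3]
force: [0.2, 12.2, -2.5]
opening: 0.0157
gripper_force: 30.0
[ 4.18857702 -0.5617166   0.11941099] [ 0.17778731 12.1735031  -2.54204159] [0.55773802 0.19260567 0.03494243]
```

```bash
python3 -m crank '[[[0.0001,0.001,0],[0,0,0],-1],[[0,0.001,0],[0,0,0],-1],[[0.0001,0.001,0],[0,0,0],-1],[[0,0,0],[0,0,0],-1]]'; python3 -m crank '[[[0.0001,0.001,0],[0,0,0],-1],[[0,0.0005,0],[0,0,0],-1],[[0,0,0],[0,0,0],-1],[[0,0,0],[0,0,0],-1]]'
```

```text
clock: 15.7
tool_pos: [0.5578, 0.1952, 0.0349]
orientation: [-179.7, 0.3, -94.3]
force: [0.5, 9.7, -1.9]
opening: 0.016
gripper_force: 30.0
clock: 16.1
tool_pos: [0.5578, 0.1964, 0.0348]
orientation: [-179.7, 0.3, -94.3]
force: [2.2, 8.1, -2.6]
opening: 0.0158
gripper_force: 30.0
```

```bash
python3 -m crank '[[[0,0.0005,0],[0,0,0],-1],[[0,0.0005,0],[0,0,0],-1],[[0,0,0],[0,0,0],-1],[[0,0,0],[0,0,0],-1]]'; python3 -m crank '[[[0,0.0005,0],[0,0,0],-1],[[0,0.0005,0],[0,0,0],-1],[[0,0,0],[0,0,0],-1],[[0,0,0],[0,0,0],-1]]'
```

```text
clock: 16.5
tool_pos: [0.5577, 0.1966, 0.0348]
orientation: [-179.7, 0.2, -94.3]
force: [3.4, 4.6, -1.4]
opening: 0.0155
gripper_force: 30.0
clock: 16.9
tool_pos: [0.5577, 0.1967, 0.0348]
orientation: [-179.7, 0.1, -94.3]
force: [5.4, 1.3, -0.9]
opening: 0.0159
gripper_force: 30.0
```

```bash
python3 -m crank '[[[0.0006,0,0],[0,0,0],-1],[[0.0003,0.0001,0],[0,0,0],-1],[[0,0,0],[0,0,0],-1],[[0,0,0],[0,0,0],-1]]'
```

```text
clock: 17.3
tool_pos: [0.5576, 0.1967, 0.0345]
orientation: [-179.8, 0.1, -94.3]
force: [3.7, 2.9, 0.5]
opening: 0.0158
gripper_force: 30.0
```

```bash
python3 -m crank '[[[0.0008,0.0003,0],[0,0,0],-1],[[0.0007,0,0],[0,0,0],-1],[[0,0,0],[0,0,0],-1],[[0,0,0],[0,0,0],-1]]'; python3 -m crank '[[[0,0,0],[0,0,0],-0.6],[[0,0,0],[0,0,0],-0.4],[[0,0,0],[0,0,0],-0.2],[[0,0,0],[0,0,0],-0.2],[[0,0,0],[0,0,0],-0.2],[[0,0,0],[0,0,0],-0.2]]'
```

```text
clock: 17.7
tool_pos: [0.5579, 0.1967, 0.034]
orientation: [-179.9, 0.1, -94.4]
force: [1.5, 6.3, 1.8]
opening: 0.0155
gripper_force: 30.0
clock: 18.3
tool_pos: [0.5569, 0.1955, 0.0333]
orientation: [180.0, -0.0, -94.4]
force: [0.7, -0.5, 0.3]
opening: 0.0349
gripper_force: 0.0
```

```bash
python3 -m crank '[[[0,0,0.01],[0,0,0],-0.2],[[0,0,0.02],[0,0,0],-0.2],[[0,0,0.03],[0,0,0],-0.2],[[0,0,0.04],[0,0,0],-0.2],[[0,0,0.04],[0,0,0],-0.2],[[0,0,0.04],[0,0,0],-0.2],[[-0.02,-0.04,0],[0,0,0],-0.2],[[-0.02,-0.045,0],[0,0,0],-0.2],[[-0.02,-0.045,0],[0,0,0],-0.2],[[-0.01,-0.045,0],[0,0,0],-0.2],[[0,-0.045,0],[0,0,0],-0.2],[[0,-0.03,0],[0,0,0],-0.2]]'
python3 - <<'E'
from h import *
p,d=imaging.snapshot("top"); s,d=imaging.snapshot("side"); cv2.imwrite("pics/top4.png",p)
A=cv2.resize(p[160:315,140:275],None,fx=3,fy=3,interpolation=cv2.INTER_CUBIC); B=cv2.resize(s[120:250,135:350],None,fx=1.8,fy=1.8,interpolation=cv2.INTER_CUBIC)
c=np.zeros((A.shape[0],A.shape[1]+B.shape[1],3),np.uint8); c[:,:A.shape[1]]=A; c[:B.shape[0],A.shape[1]:]=B; cv2.imwrite("pics/c4.png",c); print(c.shape)
E
```

```text
clock: 19.5
tool_pos: [0.4863, -0.0565, 0.2148]
orientation: [-179.9, 0.0, -94.5]
force: [0.3, -0.0, 0.7]
opening: 0.0354
gripper_force: 0.0
(465, 792, 3)
```

View pics/c4.png

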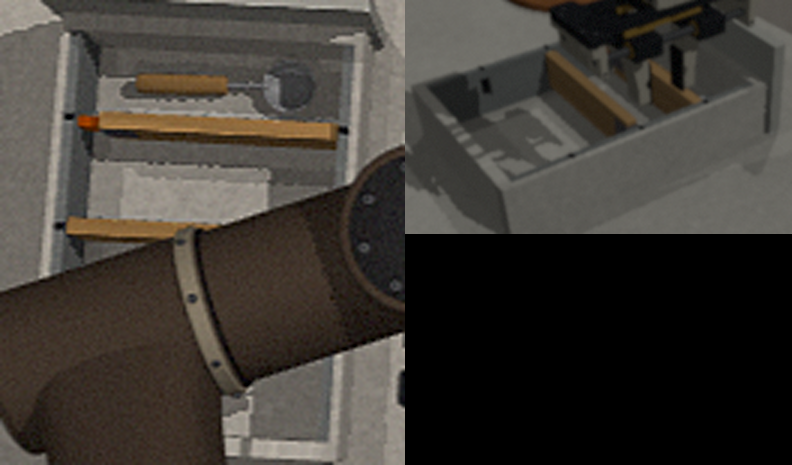

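The divider sits in the middle slots, upright and parallel to the fitted one. Its left end meets the rail at about crop pixel (67,226). The force readings also showed it seated before release.

```bash
python3 -c "
from plant import close_job; print(close_job())"
```

```text
the job is handed in; nothing more can be done
None
```

The divider is fitted upright across the middle pair of slots and released, and the job is handed in at about 19.5 s; the arm covered the right-hand (sprung) end in the last picture, so that end rests on the force and position readings.

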